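# Put the capped containers away in their holders

## Robot

A 6-joint arm with a two-finger parallel gripper is mounted at the origin on a cart in front of the work surface, level with it; the furniture and walls round the work are solid. World frame = base frame: x ahead of the robot, y to its left, z up, the work surface at z = 0. Lengths are in m, angles in degrees, forces in N, time in s.
With the tool pointing down it reaches from about 0.4 to 0.825 m from the base axis. Payload 7 kg.
Tool frame: the origin (TCP) lies at the very end of the fingers, on their centre line; the grasp point (between the pads) lies 19 mm behind it; z points along the fingers, y is the direction in which the jaws open and shut (so a half turn about z gives the same grasp; the last joint's range is limited). The gripper opens to 88 mm and grips with 3 to 60 N. Pads are 19 mm wide; open, the fingers measure 130 mm over their backs; the gripper's body (78 mm by 193 mm) begins 47 mm behind the grasp point.
Start: joints at [16.507, 20.546, 0.682, 0, -70.136, -16.507], TCP at [0.675, -0, 0.227] pointing down, gripper open.
Joint ranges: [-176.03, 176.03], [-82.01, 121.73], [-58.28, 71.71], [-173.87, 95.51], [-174.79, -0.11], [-173.66, 173.66]. Speed limits (degrees/s): [136.94, 136.94, 172.46, 180, 180, 180].

## Interface

Orientations are given as [roll, pitch, yaw] about the fixed x, y, z axes, in that order (R = Rz(yaw) Ry(pitch) Rx(roll)).
In Python, from plant import telemetry, snapshot, calibration, workorder gives the robot as it stands. The module is installed in compiled form; this text tells all that it offers.
- The arm moves only by the tool step_arm, never from a script. Its argument "plan" is text: rows parted by semicolons, each of 7 numbers parted by spaces: the finger opening in cm, from 0 to 8.76, then the shift along the tool's x, y, z in cm, then the turn, a rotation vector about the tool's x, y, z in degrees. A call has 1 to 12 rows; each row shifts and turns the commanded pose from where the row before left it, along the tool's axes as they then stand; what a row does not reach is not made up. A row lasts 1/12 s, in which the tool goes at most 41.7 mm and 7.16 degrees, less where a joint would pass 70% of its speed; a pose out of reach is approached as far as the arm can. A call with a gripper value outside its range is refused whole. The fingers move at their own pace and stop on an object; the grip force is fixed at half the most. Time passes only in rows, so rows that do not move let the fingers close. It gives the time, the measured TCP pose, the force and the opening at its end, in the units of the state.
- telemetry.get_obs(): the state, without advancing time (a new reading comes with each control period).
- snapshot(name): name is "scene" or "side" or "wrist"; returns the picture (480x640x3 uint8, blue, green, red); there is no depth.
- calibration(name): a dict with "K" (3x3 intrinsics, pixels), "camera_from_world" (4x4, takes a point from world to camera coordinates). Camera axes: x right, y up, looking along -z (the intrinsics and any distortion apply to the point x, -y, -z); pixel columns grow to the right and rows downward; lengths in m; the calibration is good to about 2 mm. A picture is of the moment at which its call begins: read the wrist's pose just before it. calibration takes no time and is no camera call; for the wrist camera it gives the pose at the moment of the call.
- workorder.close_job(): hands the job in, once; it reports no verdict.
The state is a dict: "clock": time; "joint_pos": joint angles; "qvel": joint speeds; "tau": joint torques, N m; "tool_pos": TCP position; "orientation": TCP orientation; "force": force on the tool from outside, world axes, zero at the start; "moment": the same for the moment, N m; "opening": finger opening in m.
Only numpy, scipy, OpenCV 4.12 (cv2) and the standard library are available. Lean on these libraries where they do the work, as an engineer would, in place of code of your own. Each camera call takes 0.05 s, during which the arm holds its last target.

## Task

Clear the bench mat of its four closed containers (the sample tube, the slim jar, the white jar and the squat pot): stand each one upright, fully down, in the dark grey round holder of its size, the narrowest container in the smallest holder and so on up to the widest in the largest. Leave the plaster cast and the wax block where they lie.

Things in the scene. Friction and masses are not known exactly. Their poses are not given: they have to be found in the camera images.
- sample_tube: stoppered sample tube: frosted clear upright tube on a whitish foot, 22 mm across and 52 mm tall, reddish contents, with a narrower red stopper 16 mm across on top (66 mm tall in all); narrowest of the four containers. Origin: centre of its underside (within 2 mm of the axis); z up along its axis. Loose, stands on the mat, whose top is 2 mm above the worktop.
- capped_jar: slim jar, upright, 36 mm across, 89 mm tall with its black screw cap (body to 73 mm, cap 34 mm across); second narrowest container. Origin: centre of its underside (within 2 mm of the axis); z up along its axis. Loose, stands on the mat, whose top is 2 mm above the worktop.
- acrylic_powder: white jar, upright, 50 mm across, 82 mm tall with its blue screw cap (body to 64 mm, cap 47 mm across); third in width. Origin: centre of its underside (within 2 mm of the axis); z up along its axis. Loose, stands on the mat, whose top is 2 mm above the worktop.
- white_pot: squat white pot, upright, body 57 mm across up to 43 mm, screw lid 60 mm across from 43 mm to its top at 55 mm; widest container. Origin: centre of its underside (within 2 mm of the axis); z up along its axis. Loose, stands on the mat, whose top is 2 mm above the worktop.
- holder_tiny: round dark grey bottle holder, smallest of the four: an open well 34 mm across inside (the last 8 mm flare 3 mm wider each side at the lip) and about 44 mm outside, 50 mm over the lip; floor of the well 6 mm and lip 26 mm above the underside, so the well is 20 mm deep. Fixed to the worktop. Origin: centre of its underside; z up. Belongs to the sample tube.
- holder_small: round dark grey bottle holder, second smallest of the four: an open well 50 mm across inside (the last 8 mm flare 3 mm wider each side at the lip) and about 60 mm outside, 66 mm over the lip; floor of the well 6 mm and lip 26 mm above the underside, so the well is 20 mm deep. Fixed to the worktop. Origin: centre of its underside; z up. Belongs to the slim jar.
- holder_medium: round dark grey bottle holder, second largest of the four: an open well 64 mm across inside (the last 8 mm flare 3 mm wider each side at the lip) and about 74 mm outside, 80 mm over the lip; floor of the well 6 mm and lip 26 mm above the underside, so the well is 20 mm deep. Fixed to the worktop. Origin: centre of its underside; z up. Belongs to the white jar with the blue cap.
- holder_large: round dark grey bottle holder, largest of the four: an open well 72 mm across inside (the last 8 mm flare 3 mm wider each side at the lip) and about 82 mm outside, 88 mm over the lip; floor of the well 6 mm and lip 26 mm above the underside, so the well is 20 mm deep. Fixed to the worktop. Origin: centre of its underside; z up. Belongs to the squat pot.
- cast_upper: bystander: light plaster dental cast with teeth, 57 x 68 mm, 30 mm tall, loose on the mat. Origin: centre of its underside, z up. To be left where it is.
- wax_block: bystander: yellow wax block, 30 x 62 mm (x, y), 19 mm tall, loose on the mat. Origin: centre of its underside, z up. To be left where it is.

How it is judged (in metres and radians):
At the end, for the whole second after the job is handed in: Each container stands upright (within 0.12 rad) on the floor of its own holder (underside less than 10 mm above the holder's underside, axis within 11 mm of the holder's), released and at rest, narrowest in the smallest and so on; cast and wax block are within 20 mm of where they started (horizontal distance between sample_tube and holder_tiny below 0.011 m and z of sample_tube in the frame of holder_tiny below 0.01 m and angle between each of sample_tube, capped_jar, acrylic_powder, white_pot's own z axis and vertical below 0.12 rad and linear speed of each of sample_tube, capped_jar, acrylic_powder, white_pot below 0.02 m/s and contact force between the fingers and sample_tube below 0.05 N and horizontal distance between capped_jar and holder_small below 0.011 m and z of capped_jar in the frame of holder_small below 0.01 m and contact force between the fingers and capped_jar below 0.05 N and horizontal distance between acrylic_powder and holder_medium below 0.011 m and z of acrylic_powder in the frame of holder_medium below 0.01 m and contact force between the fingers and acrylic_powder below 0.05 N and horizontal distance between white_pot and holder_large below 0.011 m and z of white_pot in the frame of holder_large below 0.01 m and contact force between the fingers and white_pot below 0.05 N and distance of each of cast_upper, wax_block from where it was at the start of the episode below 0.02 m); the robot touches nothing.
It fails at once if the plaster cast or the wax block is moved by more than 20 mm (distance of any of cast_upper, wax_block from where it was at the start of the episode above 0.02 m).
It also fails if it takes over 93 s, if anything falls off the work surface, if the arm or the gripper's body presses on something with over 40 N, if the wrist force passes 120 N, or if a joint passes its speed limit or range.

## Working session

There is one attempt and no reset: what is moved stays moved. The work goes in short steps, Python scripts to look and compute and a tool call to move; the robot and the scene stay as the last step left them, time stands still between calls to the robot, and variables do not carry over. Pictures are saved under pics/ and viewed, and the job is handed in when it is done.

Besides the shell and the picture viewer there is one more tool, called as name(argument=value, ...), one argument or row to a line, values as JSON. step_arm: Moves the arm, as the interface text tells. Its arguments: {"type":"object","properties":{"plan":{"type":"string"}},"required":["plan"]}

```bash
mkdir -p pics; python3 - <<'E'
from plant import telemetry, snapshot, calibration
import cv2, numpy as np
print(telemetry.get_obs())
for n in ["scene","side","wrist"]:
    c=calibration(n); print(n,{k:(np.round(v,4).tolist() if not isinstance(v,str) else v) for k,v in c.items()})
    cv2.imwrite(f"pics/{n}0.png",snapshot(n))
E
```

```text
{'clock': 0.0, 'joint_pos': array([ 1.65076431e+01,  2.05904097e+01,  6.33919560e-01, -2.07899005e-02,
       -7.01340085e+01, -1.65055697e+01]), 'qvel': array([-0.06084439,  0.04634743, -0.01005277, -0.01665387,  0.02181789,
        0.07984558]), 'tau': array([-8.00930356e-04, -5.82726967e+01,  2.93058443e+01,  6.99745238e+00,
        6.93249181e-03, -2.06530804e-04]), 'tool_pos': array([ 6.74520224e-01, -1.10677471e-05,  2.25633245e-01]), 'orientation': array([ 1.79907678e+02, -6.97553719e-03, -9.00050013e+01]), 'force': array([ 0.45073017, -0.6899803 ,  1.01760779]), 'moment': array([-0.01168795, -0.04395731, -0.02862973]), 'opening': 0.08789756398095605}
scene {'K': [[517.8388, 0.0, 327.4399], [0.0, 517.8388, 251.064], [0.0, 0.0, 1.0]], 'camera_from_world': [[-0.8017, -0.5977, -0.0035, 0.4473], [0.3705, -0.5015, 0.7818, -0.1983], [-0.4691, 0.6255, 0.6235, -1.011], [0.0, 0.0, 0.0, 1.0]]}
side {'K': [[543.1131, 0.0, 327.9527], [0.0, 543.1131, 244.1747], [0.0, 0.0, 1.0]], 'camera_from_world': [[0.805, -0.5931, -0.0168, -0.3973], [0.2108, 0.2594, 0.9425, -0.1762], [-0.5546, -0.7622, 0.3339, -0.8391], [0.0, 0.0, 0.0, 1.0]]}
wrist {'K': [[344.8087, 0.0, 310.9166], [0.0, 344.8087, 235.2546], [0.0, 0.0, 1.0]], 'camera_from_world': [[-1.0, -0.0001, 0.0012, 0.6745], [-0.0002, -0.9615, -0.2748, 0.0349], [0.0012, -0.2748, 0.9615, -0.3919], [0.0, 0.0, 0.0, 1.0]]}
```

View pics/scene0.png

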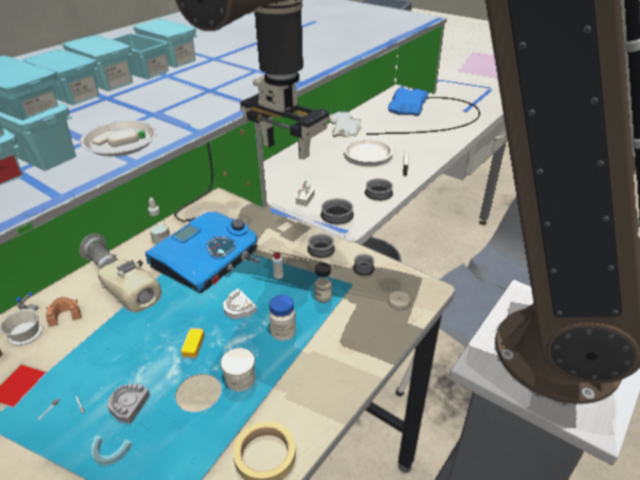

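View pics/side0.png

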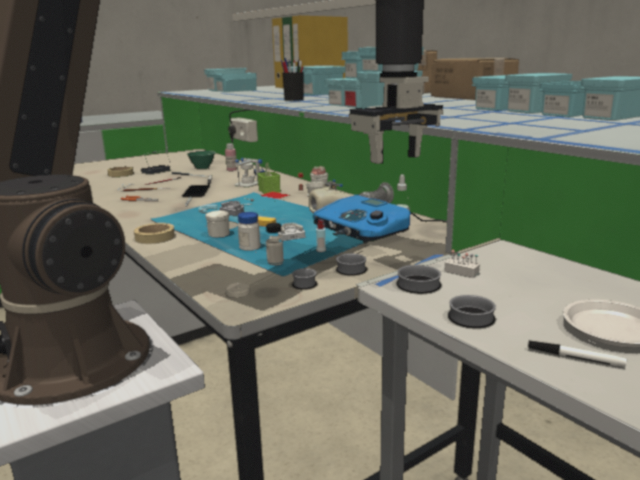

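View pics/wrist0.png

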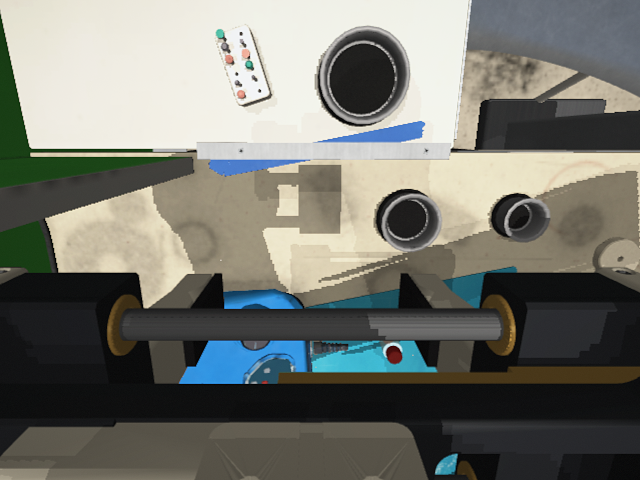

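```bash
python3 - <<'E'
import cv2
a=cv2.imread("pics/scene0.png"); cv2.imwrite("pics/s_a.png",cv2.resize(a[170:410,150:450],None,fx=2.6,fy=2.5,interpolation=cv2.INTER_CUBIC)[:600,:800])
b=cv2.imread("pics/side0.png"); cv2.imwrite("pics/s_b.png",cv2.resize(b[165:345,190:510],None,fx=2.5,fy=2.5,interpolation=cv2.INTER_CUBIC))
E
```

```text
(no output)
```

View pics/s_a.png

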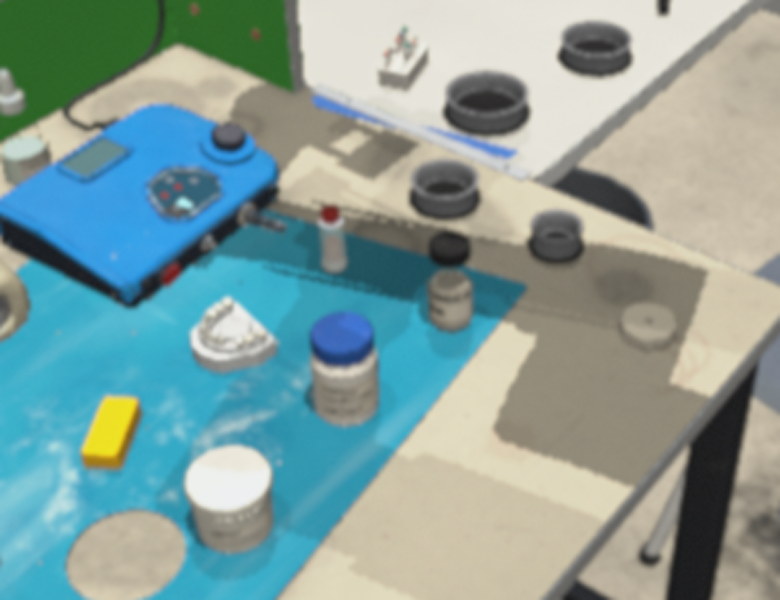

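View pics/s_b.png

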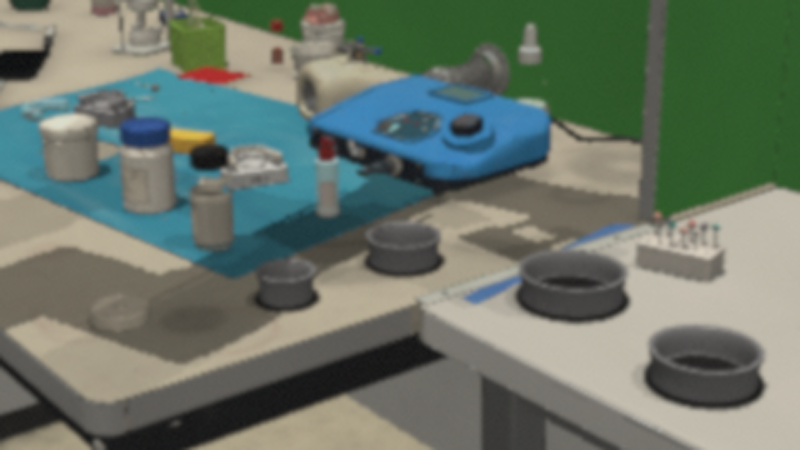

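```bash
cat > h.py <<'E'
import numpy as np, cv2
def P(c):
    return np.array(c["K"])@np.diag([1,-1,-1])@np.array(c["camera_from_world"])[:3]
def proj(c,X):
    p=P(c)@np.append(X,1); return p[:2]/p[2]
def ray(c,uv,z):
    M=P(c); # solve for xy at z
    A=[];b=[]
    for i in range(2):
        r=M[i]-uv[i]*M[2]; A.append(r[:2]); b.append(-r[2]*z-r[3])
    return np.linalg.solve(A,b)
E
python3 - <<'E'
from h import *
from plant import calibration
s=calibration("scene"); d=calibration("side")
print(s.keys())
S=dict(tube=(331,213),slim=(450,241),white=(343,330),pot=(229,478),tiny=(556,222),small=(445,182),near=(487,93),far=(595,42))
D=dict(tube=(326,143),slim=(209,155),white=(146,129),pot=(69,123),tiny=(287,268),small=(403,236),near=(572,270),far=(706,347))
for k in S:
    a=np.array(S[k])/[2.6,2.5]+[150,170]; b=np.array(D[k])/2.5+[190,165]
    X=cv2.triangulatePoints(P(s),P(d),a.reshape(2,1),b.reshape(2,1)).ravel(); X=X[:3]/X[3]
    print(k,X.round(4),proj(s,X)-a,proj(d,X)-b)
E
```

```text
dict_keys(['K', 'camera_from_world'])
tube [0.5838 0.1527 0.0663] [-0.50339583 -1.09328962] [-0.65405872  0.81720195]
slim [0.4586 0.1458 0.0857] [0.6330734  1.17209746] [ 0.78113326 -0.86995552]
white [0.4645 0.2718 0.0785] [0.51287748 0.90595252] [ 0.53585613 -0.57314414]
pot [0.4495 0.4138 0.0534] [-0.08440251 -0.13429893] [-0.07252253  0.07065706]
tiny [0.4447 0.0103 0.0257] [0.15953204 0.27862502] [ 0.23197576 -0.24520443]
small [0.5661 0.0149 0.0213] [-0.11616221 -0.24191725] [-0.1762243   0.21394189]
near [ 0.6222 -0.1302  0.0232] [0.05468291 0.13104247] [ 0.10262977 -0.13846809]
far [ 0.5925 -0.2868  0.0221] [-0.26473682 -0.65351241] [-0.61095032  0.83909856]
```

step_arm(
  plan="8.7 -3.7 1.5 -0.3 0 0 0;8.7 -3.7 1.5 -0.3 0 0 0;8.7 -3.7 1.5 -0.3 0 0 0;8.7 -3.7 1.5 -0.3 0 0 0;8.7 -3.7 1.5 -0.3 0 0 0;8.7 -3.7 1.5 -0.3 0 0 0;8.7 -3.7 1.5 -0.3 0 0 0;8.7 -3.7 1.5 -0.3 0 0 0;8.7 -3.7 1.5 -0.3 0 0 0;8.7 -3.7 1.5 -0.3 0 0 0;8.7 -3.7 1.5 -0.3 0 0 0;8.7 -3.7 1.5 -0.3 0 0 0",
)

```text
clock: 1.15
tool_pos: [0.4937, 0.4456, 0.2626]
orientation: [180.0, -0.0, -90.0]
force: [1.3, -0.0, 0.3]
opening: 0.0873
```

```bash
cat > snap.py <<'E'
import sys,cv2,pickle
from plant import telemetry, snapshot, calibration
n=sys.argv[1]; cam=sys.argv[2] if len(sys.argv)>2 else "wrist"
c=calibration(cam); o=telemetry.get_obs(); im=snapshot(cam)
cv2.imwrite(f"pics/{n}.png",im); pickle.dump(c,open(f"pics/{n}.pkl","wb"))
print(o["clock"],o["tool_pos"].round(4),o["orientation"].round(2),o["opening"].round(4),o["force"].round(1))
E
python3 snap.py w1
```

```text
Traceback (most recent call last):
  File "snap.py", line 6, in <module>
    print(o["clock"],o["tool_pos"].round(4),o["orientation"].round(2),o["opening"].round(4),o["force"].round(1))
                                                                      ^^^^^^^^^^^^^^^^^^
AttributeError: 'float' object has no attribute 'round'
```

View pics/w1.png

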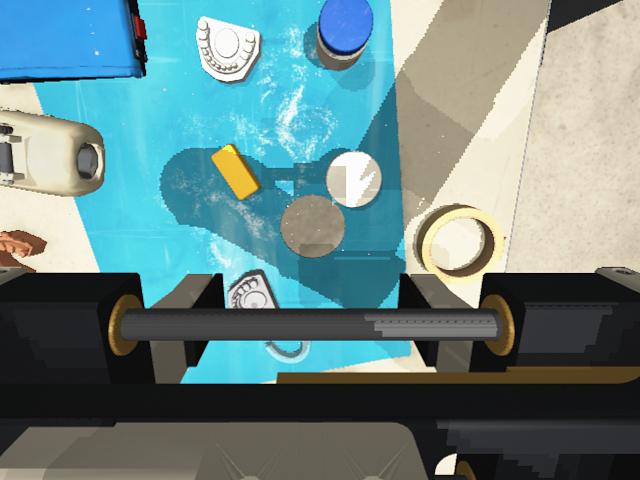

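```bash
sed -i 's/o\["opening"\].round(4)/round(o["opening"],4)/' snap.py; python3 - <<'E'
from h import *; import pickle
c=pickle.load(open("pics/w1.pkl","rb")); M=np.array(c["camera_from_world"]); print("cam",-M[:3,:3].T@M[:3,3])
print("pot",ray(c,(354,179),.057),proj(c,(.4495,.4138,.055)))
print("white",ray(c,(345.5,25),.084),proj(c,(.4645,.2718,.084)))
for n,p in dict(cast=(228,48),wax=(236,172),bluecorner=(146,75)).items(): print(n,ray(c,p,.02))
c=pickle.load(open("pics/w1.pkl","rb"))
E
```

```text
cam [0.49396289 0.371622   0.42246764]
pot [0.44859502 0.41443519] [352.93878019 178.17282407]
white [0.46395108 0.27823249] [345.07260942  16.59646485]
cast [0.58115496 0.2820214 ]
wax [0.58039155 0.41079463]
bluecorner [0.67074331 0.30810109]
```

step_arm(
  plan="8.7 0.8 1.1 2.0 0 0 0;8.7 0.8 1.1 3.0 0 0 0;8.7 0.8 1.1 3.5 0 0 0;8.7 0.8 1.1 3.5 0 0 0;8.7 0 0 3.0 0 0 0;8.7 0 0 1.5 0 0 0;8.7 0 0 0.5 0 0 0;8.7 0 0 0 0 0 0",
)

```text
clock: 1.87
tool_pos: [0.4506, 0.4113, 0.0912]
orientation: [179.9, -0.1, -90.0]
force: [-0.9, -0.5, 0.7]
opening: 0.0871
```

```bash
python3 snap.py w2; python3 snap.py d2 side
```

```text
1.8667 [0.4506 0.4113 0.0912] [ 1.7992e+02 -1.4000e-01 -9.0000e+01] 0.0871 [-0.9 -0.5  0.7]
1.9167 [0.4512 0.4121 0.0926] [ 1.800e+02 -4.000e-02 -8.999e+01] 0.0872 [-0.   0.1  1.2]
```

View pics/w2.png

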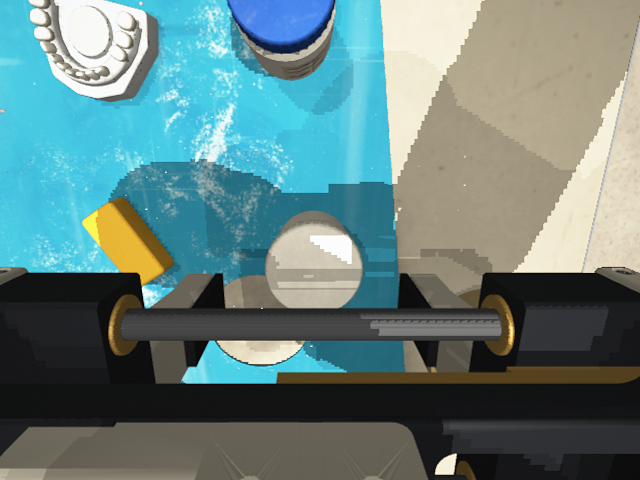

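View pics/d2.png

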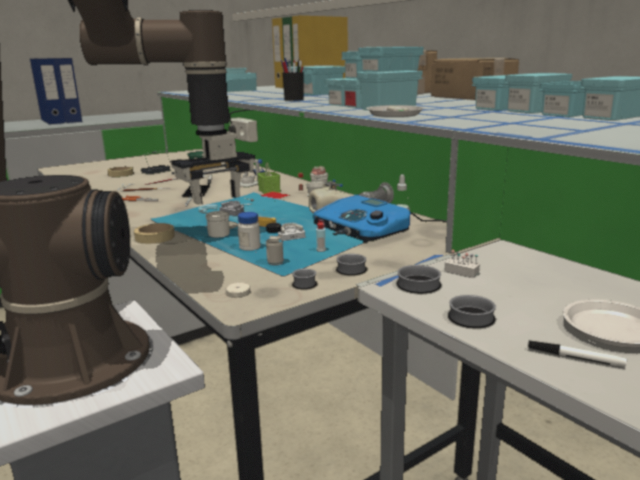

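```bash
python3 - <<'E'
from h import *; import pickle
c=pickle.load(open("pics/w2.pkl","rb")); d=pickle.load(open("pics/d2.pkl","rb"))
print(proj(d,(.4512,.4121,.0926)), proj(d,(.4512-.044,.4121,.0926)))
print("pot left/right edges",ray(c,(265,264),.057),ray(c,(362,264),.057), "tcp in wrist",proj(c,(.4512,.4121,.0926)),proj(c,(.4512,.4121,.057)))
print(proj(c,(.4486,.4144+.03,.057)),proj(c,(.4486,.4144-.03,.057)))
im=cv2.imread("pics/w2.png")
E
```

```text
[217.13868579 199.40975643] [200.86422308 202.3363749 ]
pot left/right edges [0.47827299 0.41058356] [0.4201188  0.41059652] tcp in wrist [310.10182996 291.87654493] [310.16665912 266.36207172]
[314.33761227 314.71786841] [314.64070017 221.49348643]
```

step_arm(
  plan="8.7 -0.2 0.2 1.5 0 0 0;8.7 0 0 2.0 0 0 0;8.7 0 0 1.6 0 0 0;8.7 0 0 0.9 0 0 0;8.7 0 0 0.2 0 0 0;5.0 0 0 0 0 0 0;5.0 0 0 0 0 0 0;5.0 0 0 0 0 0 0;5.0 0 0 0 0 0 0;5.0 0 0 0 0 0 0;5.0 0 0 0 0 0 0;5.0 0 0 0 0 0 0",
)

```text
clock: 2.97
tool_pos: [0.4493, 0.4143, 0.0313]
orientation: [-180.0, 0.0, -90.0]
force: [0.0, -0.9, 5.1]
opening: 0.0565
```

step_arm(
  plan="5.0 0 0 -0.5 0 0 0;5.0 0 0 -1.5 0 0 0;5.0 0 0 -2.5 0 0 0;5.0 0 0 -3.0 0 0 0;5.0 0 0 -2.5 0 0 0;5.0 0 0 -1.5 0 0 0;5.0 0 0 -0.5 0 0 0",
)

```text
clock: 3.55
tool_pos: [0.4497, 0.415, 0.1538]
orientation: [-179.9, 0.2, -90.0]
force: [0.3, 0.9, -1.4]
opening: 0.0562
```

```bash
python3 snap.py w3
```

```text
3.55 [0.4497 0.415  0.1538] [-179.86    0.2   -89.98] 0.0562 [ 0.3  0.9 -1.4]
```

View pics/w3.png

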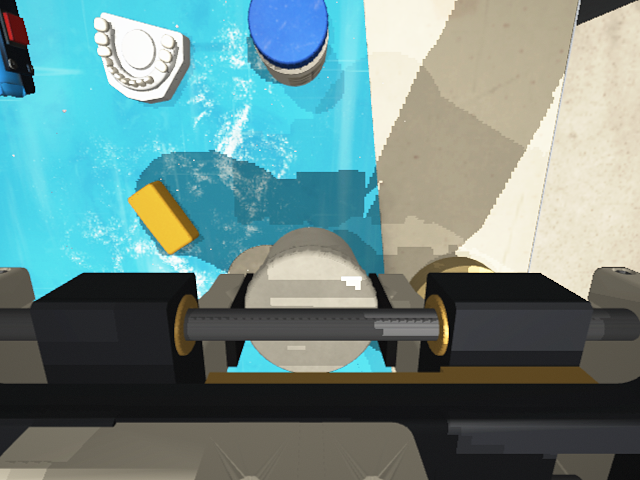

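```bash
python3 - <<'E'
from h import *; import pickle
c=pickle.load(open("pics/w3.pkl","rb")); im=cv2.imread("pics/w3.png")
for dz,col in((.026,(0,0,255)),(.020,(0,255,0))):
  pts=np.array([proj(c,(.4497+.03*np.cos(t),.415+.03*np.sin(t),.1538+dz)) for t in np.linspace(0,6.283,60)])
  cv2.polylines(im,[pts.round().astype(int)],True,col,1)
cv2.imwrite("pics/w3b.png",cv2.resize(im[200:400,200:420],None,fx=3,fy=3))
E
```

```text
(no output)
```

View pics/w3b.png

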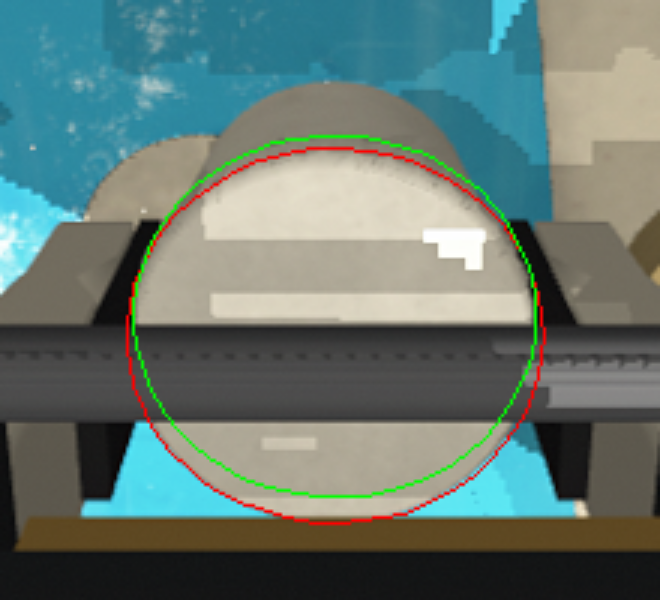

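```bash
python3 - <<'E'
from h import *; import pickle
c={'K': [[344.8087, 0.0, 310.9166], [0.0, 344.8087, 235.2546], [0.0, 0.0, 1.0]], 'camera_from_world': [[-1.0, -0.0001, 0.0012, 0.6745], [-0.0002, -0.9615, -0.2748, 0.0349], [0.0012, -0.2748, 0.9615, -0.3919], [0.0, 0.0, 0.0, 1.0]]}
pickle.dump(c,open("pics/wrist0.pkl","wb"))
im=cv2.imread("pics/wrist0.png")
def ring(x,y,r,col,z=.026):
  pts=np.array([proj(c,(x+r*np.cos(t),y+r*np.sin(t),z)) for t in np.linspace(0,6.283,60)])
  cv2.polylines(im,[pts.round().astype(int)],True,col,1)
for n,a,b in (("near",(318,73),(409,73)),("small",(376,218),(441,218)),("tiny",(491,215),(550,215))):
  A=ray(c,a,.026);B=ray(c,b,.026); print(n,A,B,np.linalg.norm(A-B))
ring(.6222,-.1302,.044,(0,0,255));ring(.6222,-.1302,.040,(0,255,0));ring(.5661,.0149,.033,(0,0,255));ring(.4447,.0103,.025,(0,0,255))
cv2.imwrite("pics/w0b.png",cv2.resize(im[0:270,200:580],None,fx=2,fy=2))
E
```

```text
near [ 0.66777229 -0.13260933] [ 0.58074318 -0.13263843] 0.08702911199496415
small [0.60491871 0.00954669] [0.53536386 0.00955667] 0.06955485511164022
tiny [0.48230987 0.00628083] [0.41927934 0.00628918] 0.06303053335135998
```

View pics/w0b.png

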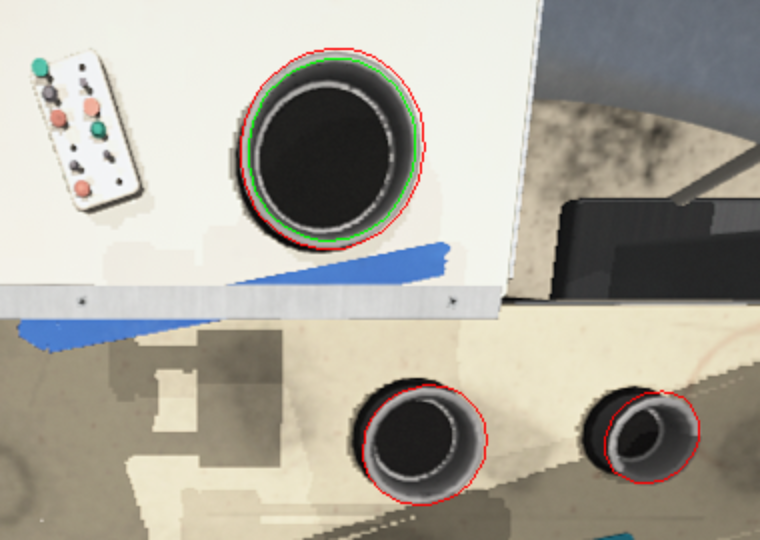

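step_arm(
  plan="5.0 2 -0.6 0 0 0 0;5.0 3.5 -1.1 0 0 0 0;5.0 3.7 -1.2 0 0 0 0;5.0 3.7 -1.2 0 0 0 0;5.0 3.7 -1.2 0 0 0 0;5.0 3.7 -1.2 0 0 0 0;5.0 3.7 -1.2 0 0 0 0;5.0 3.7 -1.2 0 0 0 0;5.0 3.7 -1.2 0 0 0 0;5.0 3.7 -1.2 0 0 0 0;5.0 3.7 -1.2 0 0 0 0;5.0 3.7 -1.2 0 0 0 0",
)

```text
clock: 4.6
tool_pos: [0.5852, -0.013, 0.1489]
orientation: [179.9, -0.0, -90.0]
force: [0.8, 0.5, -0.8]
opening: 0.0562
```

step_arm(
  plan="5.0 3.7 -1.2 0 0 0 0;5.0 3.7 -1.2 0 0 0 0;5.0 2.5 -0.8 0 0 0 0;5.0 1.5 -0.2 0 0 0 0;5.0 0 0 0 0 0 0;5.0 0 0 0 0 0 0",
)

```text
clock: 5.1
tool_pos: [0.6189, -0.1258, 0.1485]
orientation: [179.8, 0.0, -90.1]
force: [0.5, 0.9, -1.2]
opening: 0.0561
```

```bash
python3 snap.py w4
```

```text
5.1 [ 0.6189 -0.1258  0.1485] [ 1.7982e+02  1.0000e-02 -9.0130e+01] 0.0561 [ 0.5  0.9 -1.2]
```

View pics/w4.png

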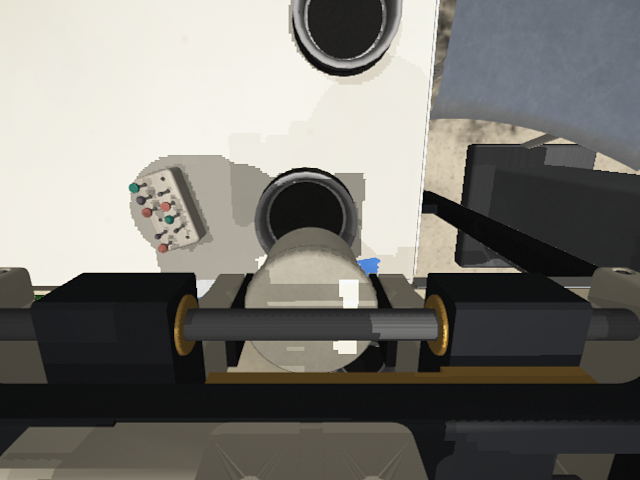

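```bash
cat > ov.py <<'E'
import sys,pickle
from h import *
# ov.py name out x0 y0 x1 y1 f  "x,y,r,z" ...
n,o=sys.argv[1:3]; x0,y0,x1,y1=map(int,sys.argv[3:7]); f=float(sys.argv[7])
c=pickle.load(open(f"pics/{n}.pkl","rb")); im=cv2.imread(f"pics/{n}.png")
im=cv2.resize(im[y0:y1,x0:x1],None,fx=f,fy=f)
cols=[(0,0,255),(0,255,0),(255,0,255),(255,255,0)]
for i,a in enumerate(sys.argv[8:]):
  x,y,r,z=map(float,a.split(","))
  pts=np.array([proj(c,(x+r*np.cos(t),y+r*np.sin(t),z)) for t in np.linspace(0,6.283,80)])
  pts=((pts+.5-[x0,y0])*f)
  cv2.polylines(im,[pts.round().astype(int)],True,cols[i%4],1)
cv2.imwrite(f"pics/{o}.png",im)
E
python3 ov.py w4 w4b 200 0 460 270 2.2 .623,-.131,.044,.026 .623,-.131,.036,.006 .5925,-.2868,.040,.026 .5925,-.2868,.032,.006
```

```text
(no output)
```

View pics/w4b.png

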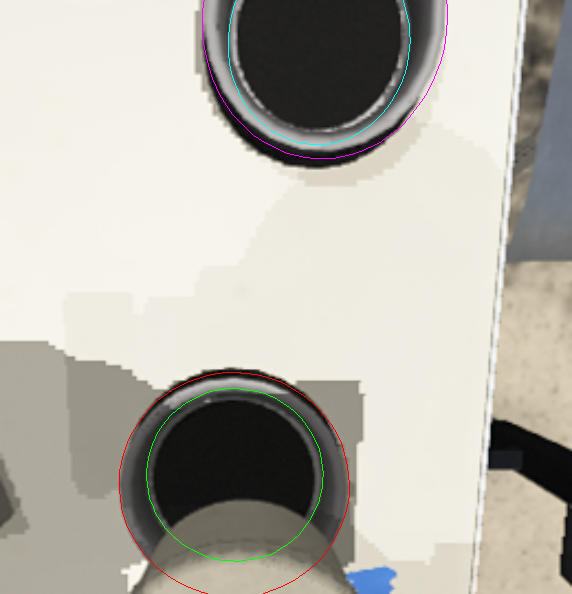

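step_arm(
  plan="5.0 0.35 -0.4 1 0 0 0;5.0 0 0 2 0 0 0;5.0 0 0 2.5 0 0 0;5.0 0 0 2 0 0 0;5.0 0 0 1 0 0 0;5.0 0 0 0.5 0 0 0;5.0 0 0 0 0 0 0;5.0 0 0 0 0 0 0",
)

```text
clock: 5.82
tool_pos: [0.6246, -0.1282, 0.0611]
orientation: [-180.0, -0.0, -89.9]
force: [0.7, 1.0, -0.4]
opening: 0.0561
```

```bash
python3 snap.py w5; python3 snap.py d5 side; python3 snap.py s5 scene
python3 -c "
import cv2
a=cv2.imread('pics/d5.png')[200:360,340:560];b=cv2.imread('pics/s5.png')[100:260,280:480]
cv2.imwrite('pics/x5.png',cv2.hconcat([cv2.resize(a,(420,320)),cv2.resize(b,(380,320))]))"
```

```text
5.8167 [ 0.6246 -0.1282  0.0611] [-1.7996e+02 -1.0000e-02 -8.9950e+01] 0.0561 [ 0.7  1.  -0.4]
5.8667 [ 0.6249 -0.1283  0.0617] [-1.799e+02 -1.000e-02 -8.996e+01] 0.0563 [-0.1 -0.3 -1.7]
5.9167 [ 0.625  -0.1283  0.0619] [-179.87   -0.    -89.97] 0.0564 [ 0.1  0.3 -0.5]
```

View pics/x5.png

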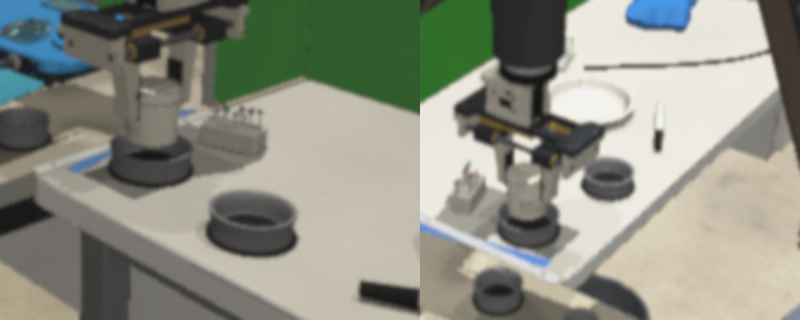

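View pics/w5.png

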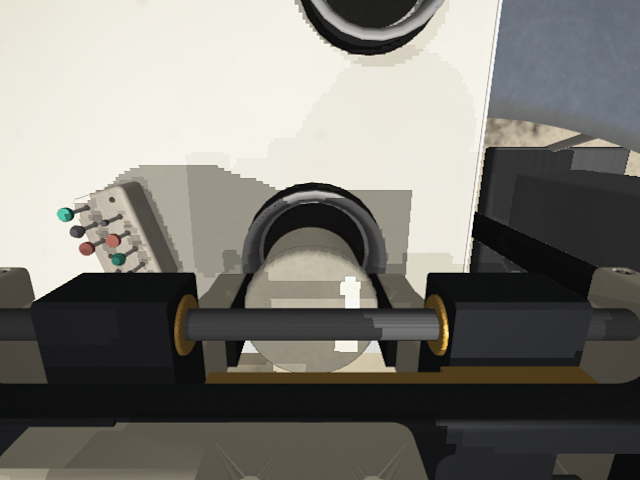

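```bash
python3 ov.py w5 w5b 200 150 420 400 2.4 .6235,-.129,.044,.026 .6235,-.129,.041,.0 .6247,-.1282,.0285,.0324 .6247,-.1282,.03,.0874
```

```text
(no output)
```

View pics/w5b.png

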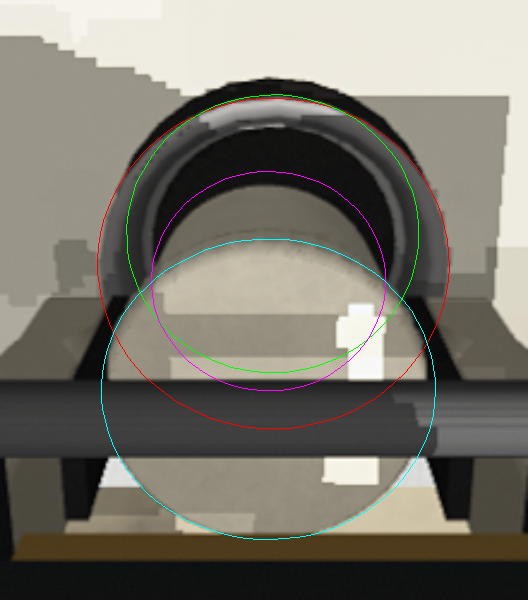

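step_arm(
  plan="5.0 0.2 0.1 0.5 0 0 0;5.0 0 0 0.8 0 0 0;5.0 0 0 0.7 0 0 0;5.0 0 0 0.4 0 0 0;5.0 0 0 0.1 0 0 0;5.0 0 0 0 0 0 0;5.0 0 0 0 0 0 0",
)

```text
clock: 6.55
tool_pos: [0.6228, -0.1305, 0.0351]
orientation: [180.0, -0.0, -90.0]
force: [-0.4, 0.4, -1.4]
opening: 0.0566
```

step_arm(
  plan="5.0 0 0 0.1 0 0 0;7.0 0 0 0 0 0 0;8.7 0 0 0 0 0 0;8.7 0 0 0 0 0 0;8.7 0 0 0 0 0 0;8.7 0 0 0 0 0 0;8.7 0 0 -0.5 0 0 0;8.7 0 0 -1.5 0 0 0;8.7 0 0 -3 0 0 0;8.7 0 0 -3.5 0 0 0;8.7 0 0 -3.5 0 0 0;8.7 0 0 -1 0 0 0",
)

```text
clock: 7.55
tool_pos: [0.6258, -0.1309, 0.1712]
orientation: [-179.5, -0.1, -89.9]
force: [0.6, -0.3, 0.6]
opening: 0.087
```

```bash
python3 snap.py w6; python3 ov.py w6 w6b 180 0 460 400 1.5 .6235,-.129,.044,.026 .6235,-.129,.03,.061 .593,-.288,.040,.026
```

```text
7.55 [ 0.6258 -0.1309  0.1712] [-1.7952e+02 -6.0000e-02 -8.9950e+01] 0.087 [ 0.6 -0.3  0.6]
```

View pics/w6b.png

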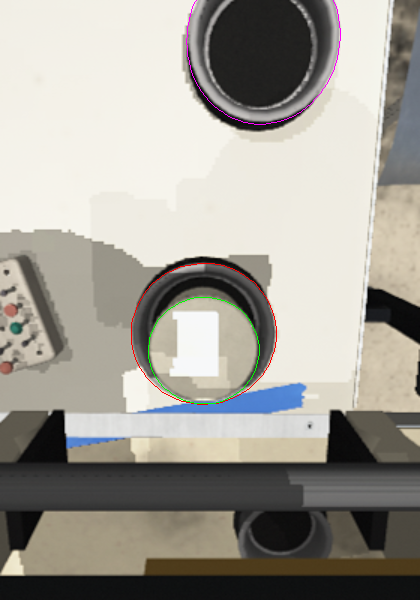

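step_arm(
  plan="8.7 -2 0.3 0 0 0 0;8.7 -3.5 0.5 0 0 0 0;8.7 -3.7 0.5 0 0 0 0;8.7 -3.7 0.5 0 0 0 0;8.7 -3.7 0.5 0 0 0 0;8.7 -3.7 0.5 0 0 0 0;8.7 -3.7 0.5 0 0 0 0;8.7 -3.5 0.5 0 0 0 0;8.7 -2.5 0.3 0 0 0 0;8.7 -2 0.1 0 0 0 0;8.7 0 0 0 0 0 0;8.7 0 0 0 0 0 0",
)

```text
clock: 8.6
tool_pos: [0.5808, 0.1906, 0.1647]
orientation: [-180.0, 0.0, -89.9]
force: [0.1, 0.0, -0.7]
opening: 0.087
```

```bash
python3 snap.py w7; python3 ov.py w7 w7b 0 0 640 480 1 .584,.153,.008,.068 .459,.146,.017,.091 .566,.0145,.033,.026 .445,.0105,.025,.026
```

```text
8.6 [0.5808 0.1906 0.1647] [-179.99    0.    -89.88] 0.087 [ 0.1  0.  -0.7]
```

View pics/w7b.png

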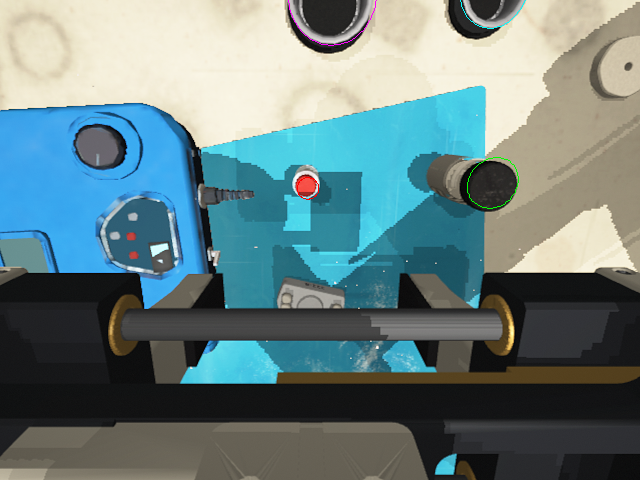

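```bash
python3 - <<'E'
from h import *; import pickle
c=pickle.load(open("pics/w7.pkl","rb"))
for z in (.02,.05): print(ray(c,(254,193),z),ray(c,(215,193),z))
print("tube",ray(c,(307,186),.068),"slim",ray(c,(490.5,184),.091))
print("cast edge",ray(c,(310,277),.03))
E
python3 ov.py w7 w7c 230 120 530 260 2.6 .584,.153,.008,.068 .584,.153,.011,.054 .459,.146,.017,.091
```

```text
[0.63161835 0.16481421] [0.66623573 0.16489517]
[0.62664083 0.16006421] [0.65784787 0.1601372 ]
tube [0.58402524 0.15189221] slim [0.45979868 0.14708869]
cast edge [0.58176967 0.24079935]
```

View pics/w7c.png

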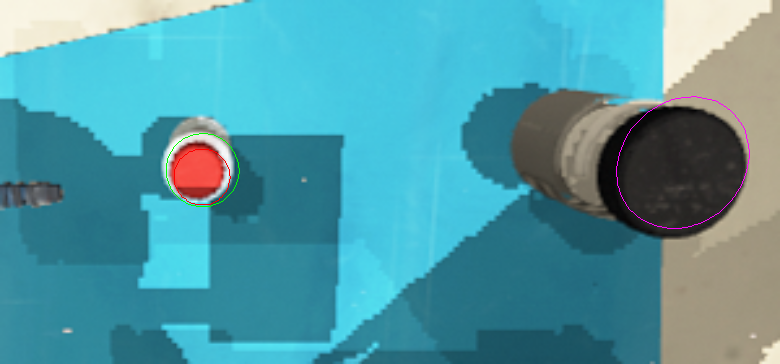

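step_arm(
  plan="6.0 1 0 0.5 0 0 0;3.6 1.5 -0.1 1.5 0 0 0;3.6 1.0 -0.1 2 0 0 0;3.6 0.3 0 1.5 0 0 0;3.6 0 0 1 0 0 0;3.6 0 0 0 0 0 0;3.6 0 0 0 0 0 0;3.6 0 0 0 0 0 0",
)

```text
clock: 9.32
tool_pos: [0.5837, 0.1515, 0.1005]
orientation: [-179.9, 0.0, -90.0]
force: [0.6, -0.3, 0.9]
opening: 0.04
```

```bash
python3 snap.py w8; python3 ov.py w8 w8b 120 170 460 400 2.2 .5845,.1525,.008,.068 .5845,.1525,.011,.054
```

```text
9.3167 [0.5837 0.1515 0.1005] [-1.7993e+02  2.0000e-02 -9.0000e+01] 0.04 [ 0.6 -0.3  0.9]
```

View pics/w8b.png

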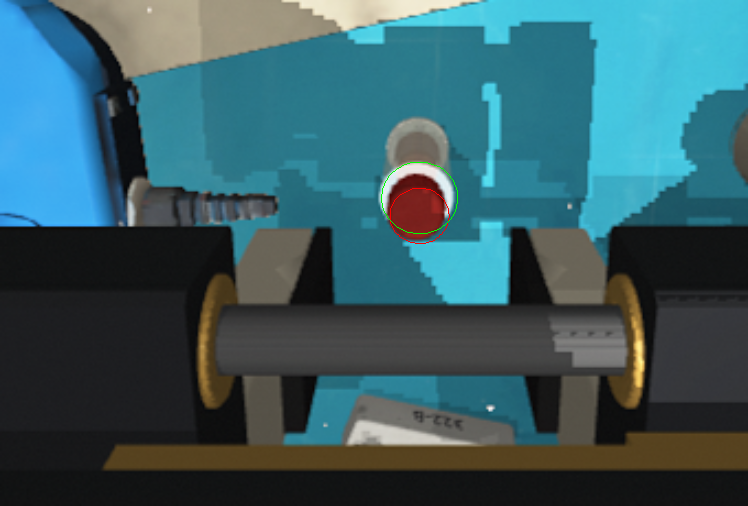

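step_arm(
  plan="3.6 0.1 0 1.5 0 0 0;3.6 0 0 2.0 0 0 0;3.6 0 0 2.0 0 0 0;3.6 0 0 1.2 0 0 0;3.6 0 0 0.5 0 0 0;1.8 0 0 0 0 0 0;1.8 0 0 0 0 0 0;1.8 0 0 0 0 0 0;1.8 0 0 0 0 0 0;1.8 0 0 0 0 0 0",
)

```text
clock: 10.2
tool_pos: [0.5836, 0.1509, 0.0286]
orientation: [-179.9, 0.1, -90.0]
force: [-0.7, -0.3, 1.1]
opening: 0.0181
```

step_arm(
  plan="0.5 0 0 0 0 0 0;0.5 0 0 0 0 0 0;0.5 0 0 0 0 0 0;0.5 0 0 0 0 0 0",
)

```text
clock: 10.53
tool_pos: [0.5837, 0.1509, 0.0284]
orientation: [-179.9, 0.0, -90.0]
force: [0.0, 1.2, 6.1]
opening: 0.0167
```

```bash
python3 snap.py w9; python3 ov.py w9 w9b 120 170 460 400 2.2 
```

```text
10.5333 [0.5837 0.1509 0.0284] [-1.7991e+02  4.0000e-02 -8.9980e+01] 0.0167 [0.  1.2 6.1]
```

View pics/w9b.png

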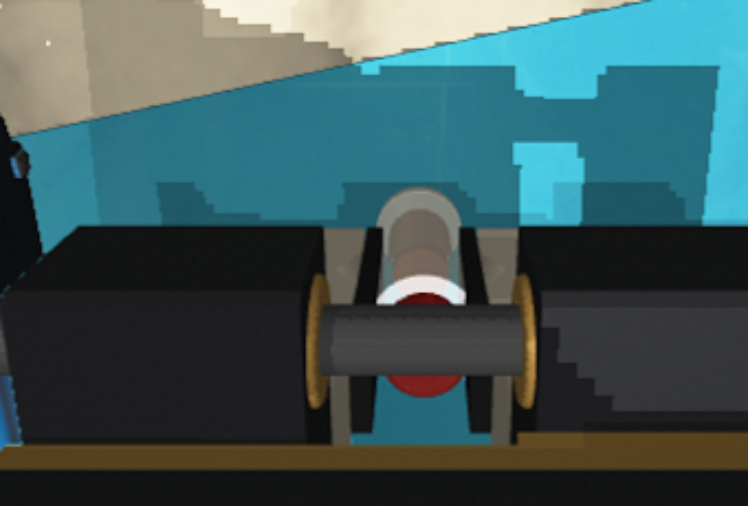

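step_arm(
  plan="0.5 0 0 -0.5 0 0 0;0.5 0 0 -1.5 0 0 0;0.5 0 0 -2.5 0 0 0;0.5 0 0 -3.0 0 0 0;0.5 0 0 -2.5 0 0 0;0.5 0 0 -1.5 0 0 0;0.5 0 0 -0.5 0 0 0;0.5 0 0 0 0 0 0",
)

```text
clock: 11.25
tool_pos: [0.5833, 0.1507, 0.1488]
orientation: [-179.9, 0.1, -90.0]
force: [-0.2, -0.3, -0.7]
opening: 0.0165
```

```bash
python3 snap.py w10; python3 ov.py w10 w10b 120 170 460 400 2.2 ; python3 snap.py s10 scene; python3 ov.py s10 s10b 180 100 360 260 4
```

```text
11.25 [0.5833 0.1507 0.1488] [-1.799e+02  7.000e-02 -9.000e+01] 0.0165 [-0.2 -0.3 -0.7]
11.3 [0.5826 0.1504 0.1474] [ 1.7999e+02  2.0000e-02 -9.0020e+01] 0.0168 [ 0.2 -0.4 -1.2]
```

View pics/w10b.png

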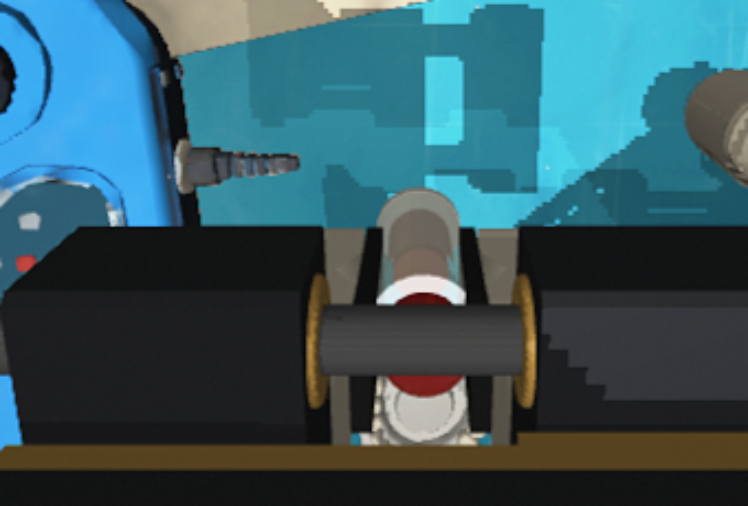

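View pics/s10b.png

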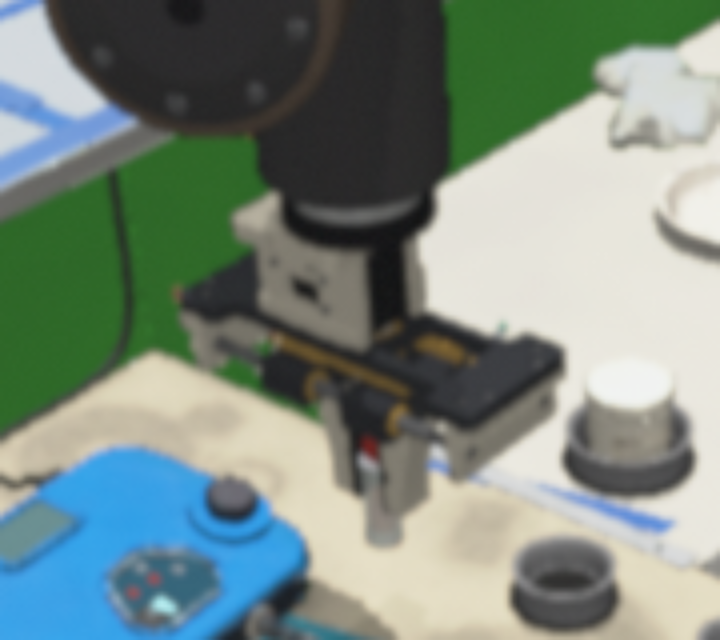

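step_arm(
  plan="0.5 1.2 1.2 0 0 0 0;0.5 2.3 2.3 0 0 0 0;0.5 2.5 2.5 0 0 0 0;0.5 2.5 2.5 0 0 0 0;0.5 2.5 2.4 0 0 0 0;0.5 2 1.9 0 0 0 0;0.5 1 1 1 0 0 0;0.5 0 0 2 0 0 0;0.5 0 0 2 0 0 0;0.5 0 0 1 0 0 0;0.5 0 0 0 0 0 0;0.5 0 0 0 0 0 0",
)

```text
clock: 12.35
tool_pos: [0.444, 0.01, 0.0864]
orientation: [179.8, -0.1, -90.0]
force: [-0.6, 0.2, -0.4]
opening: 0.0168
```

```bash
python3 snap.py w11; python3 ov.py w11 w11b 120 130 460 400 2.2 .445,.0105,.025,.026 .445,.0105,.017,.006; python3 snap.py s11 scene; python3 ov.py s11 s11b 300 160 440 300 4 .445,.0105,.025,.026
```

```text
12.35 [0.444  0.01   0.0864] [ 1.7982e+02 -9.0000e-02 -9.0000e+01] 0.0168 [-0.6  0.2 -0.4]
12.4 [0.4447 0.0103 0.0872] [ 1.7992e+02 -5.0000e-02 -8.9990e+01] 0.0168 [ 0.2 -0.2  0.2]
```

View pics/w11b.png

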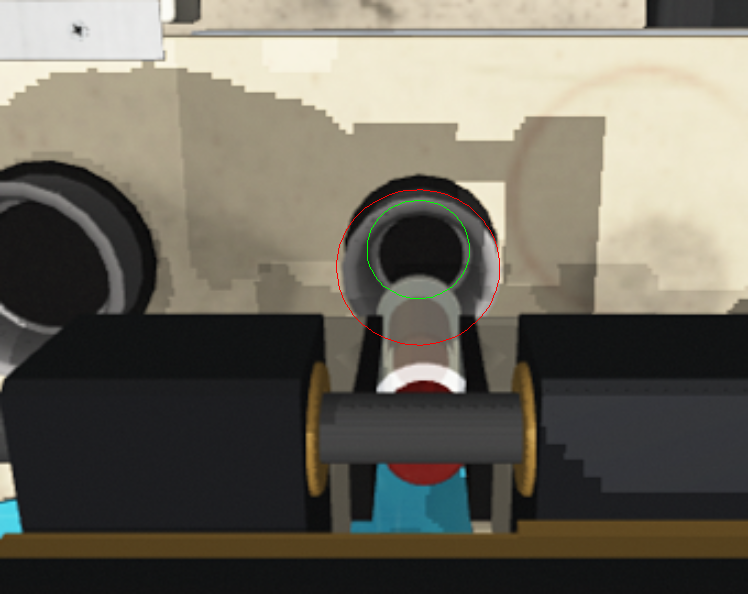

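View pics/s11b.png

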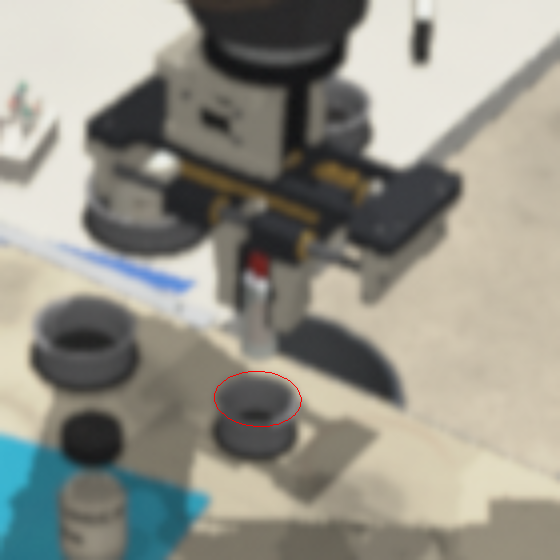

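```bash
python3 ov.py w11 w11c 200 180 400 360 4 .445,.0118,.024,.026 .445,.0118,.022,.0 .444,.01,.011,.06 .444,.01,.011,.112
```

```text
(no output)
```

View pics/w11c.png

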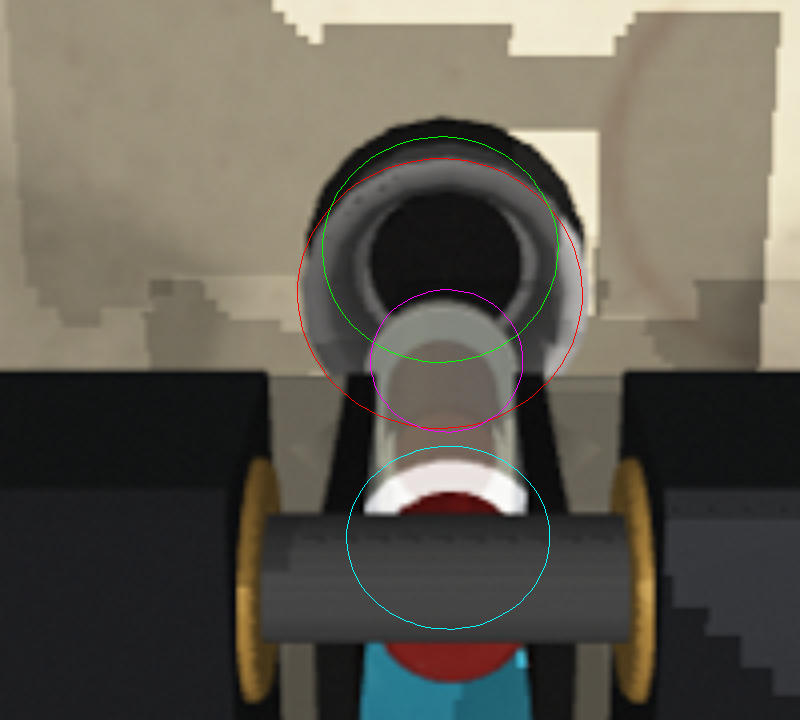

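step_arm(
  plan="0.5 0 0 1 0 0 0;0.5 0 0 1.5 0 0 0;0.5 0 0 1.3 0 0 0;0.5 0 0 0.8 0 0 0;0.5 0 0 0.5 0 0 0;0.5 0 0 0.3 0 0 0;0.5 0 0 0 0 0 0;0.5 0 0 0 0 0 0",
)

```text
clock: 13.12
tool_pos: [0.4453, 0.0106, 0.0339]
orientation: [-180.0, 0.0, -90.0]
force: [0.4, 0.4, -0.6]
opening: 0.0167
```

step_arm(
  plan="0.5 0 0 0.1 0 0 0;1.8 0 0 0 0 0 0;2.6 0 0 0 0 0 0;5 0 0 0 0 0 0;5 0 0 0 0 0 0;5 0 0 0 0 0 0;5 0 0 -0.5 0 0 0;8.7 0 0 -2 0 0 0;8.7 0 0 -3 0 0 0;8.7 0 0 -3.5 0 0 0;8.7 0 0 -3.5 0 0 0;8.7 0 0 -1 0 0 0",
)

```text
clock: 14.12
tool_pos: [0.4474, 0.0111, 0.1732]
orientation: [-179.6, 0.1, -89.9]
force: [0.5, 0.3, 0.3]
opening: 0.0778
```

step_arm(
  plan="8.7 -1.5 0 0 0 0 0;8.7 -3 0 0 0 0 0;8.7 -3.5 -0.3 0 0 0 0;8.7 -3.5 -0.3 0 0 0 0;8.7 -3 -0.3 0 0 0 0;8.7 -2 -0.3 0 0 0 0;8.7 -1 0 0 0 0 0;8.7 0 0 0 0 0 0",
)

```text
clock: 14.78
tool_pos: [0.457, 0.1871, 0.1676]
orientation: [180.0, -0.0, -89.9]
force: [1.0, 0.0, -0.4]
opening: 0.0869
```

```bash
python3 snap.py w12; python3 ov.py w12 w12b 0 0 640 480 1 .4595,.1475,.017,.091 .566,.0155,.033,.026 .445,.0118,.024,.026
```

```text
14.7833 [0.457  0.1871 0.1676] [180.    -0.   -89.89] 0.0869 [ 1.   0.  -0.4]
```

View pics/w12b.png

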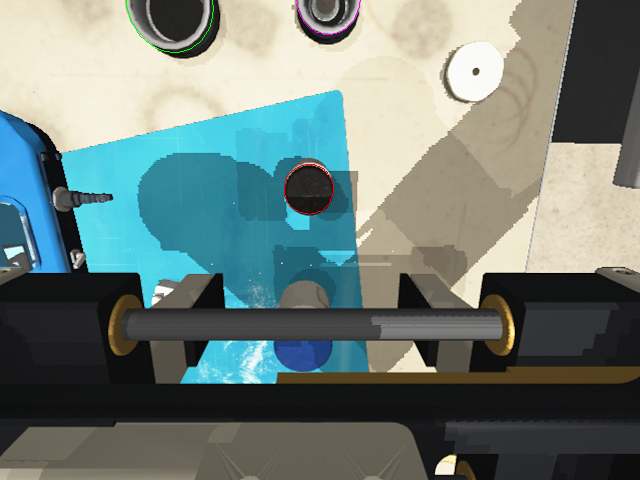

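step_arm(
  plan="8.7 1.5 -0.1 0 0 0 0;8.7 2 -0.1 1 0 0 0;8.7 0.5 0 2 0 0 0;8.7 0 0 2.5 0 0 0;8.7 0 0 2.5 0 0 0;8.7 0 0 2.5 0 0 0;8.7 0 0 2 0 0 0;8.7 0 0 1 0 0 0;8.7 0 0 0.2 0 0 0;8.7 0 0 0 0 0 0",
)

```text
clock: 15.67
tool_pos: [0.4585, 0.1442, 0.0303]
orientation: [179.9, -0.1, -90.1]
force: [0.7, 0.8, 1.0]
opening: 0.0871
```

step_arm(
  plan="2 0 0 0 0 0 0;2 0 0 0 0 0 0;2 0 0 0 0 0 0;2 0 0 0 0 0 0;2 0 0 0 0 0 0;2 0 0 0 0 0 0;2 0 0 0 0 0 0;2 0 0 0 0 0 0;2 0 0 0 0 0 0;2 0 0 0 0 0 0",
)

```text
clock: 16.5
tool_pos: [0.459, 0.1455, 0.0306]
orientation: [180.0, -0.0, -90.0]
force: [-0.2, -0.0, 1.4]
opening: 0.0339
```

```bash
python3 snap.py w13
```

```text
16.5 [0.459  0.1455 0.0306] [ 1.800e+02 -1.000e-02 -8.999e+01] 0.0339 [-0.2 -0.   1.4]
```

View pics/w13.png

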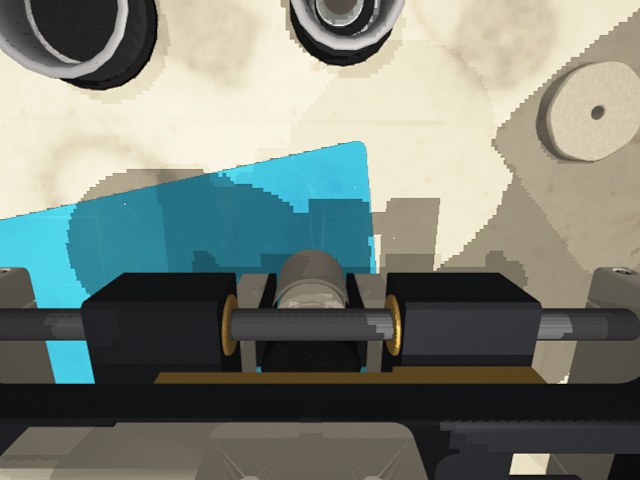

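step_arm(
  plan="2 0 0 0 0 0 0;2 0 0 0 0 0 0;2 0 0 0 0 0 0;2 0 0 -0.5 0 0 0;2 0 0 -1.5 0 0 0;2 0 0 -2.5 0 0 0;2 0 0 -2.5 0 0 0;2 0 0 -2 0 0 0;2 0 0 -1 0 0 0;2 0 0 0 0 0 0",
)

```text
clock: 17.38
tool_pos: [0.46, 0.1463, 0.1328]
orientation: [-179.8, 0.2, -90.0]
force: [0.7, 0.4, -1.3]
opening: 0.0341
```

step_arm(
  plan="2 1.0 -0.8 0 0 0 0;2 2.2 -1.8 0 0 0 0;2 2.6 -2.2 0 0 0 0;2 2.6 -2.2 0 0 0 0;2 2.4 -2.0 0 0 0 0;2 1.5 -1.2 0 0 0 0;2 0.7 -0.5 0.5 0 0 0;2 0 0 1.5 0 0 0;2 0 0 1.5 0 0 0;2 0 0 1 0 0 0;2 0 0 0 0 0 0;2 0 0 0 0 0 0",
)

```text
clock: 18.38
tool_pos: [0.5651, 0.0155, 0.0845]
orientation: [179.9, -0.1, -90.0]
force: [0.1, -0.8, -0.8]
opening: 0.0342
```

```bash
python3 snap.py w14; python3 ov.py w14 w14b 180 130 460 400 2.2 .566,.0155,.033,.026 .566,.0155,.025,.006; python3 snap.py s14 scene; python3 ov.py s14 s14b 250 150 410 300 4 .566,.0155,.033,.026
```

```text
18.3833 [0.5651 0.0155 0.0845] [ 1.7987e+02 -5.0000e-02 -8.9970e+01] 0.0342 [ 0.1 -0.8 -0.8]
18.4333 [0.5659 0.0158 0.0854] [ 1.7997e+02 -2.0000e-02 -8.9960e+01] 0.0342 [ 0.7 -0.9 -1.1]
```

View pics/w14b.png

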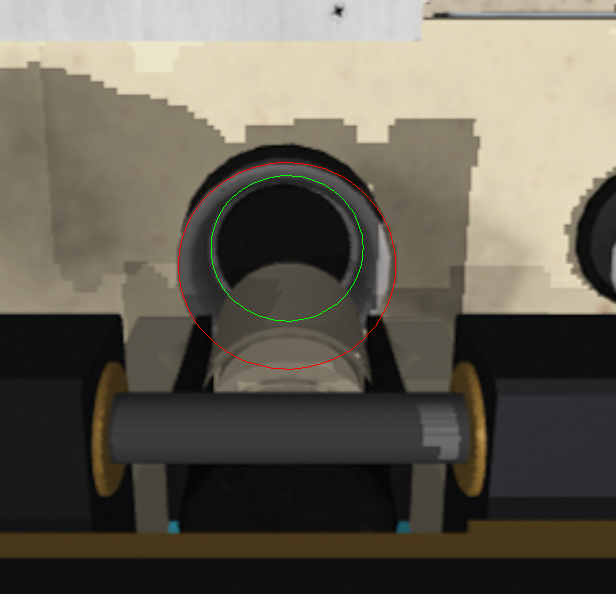

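View pics/s14b.png

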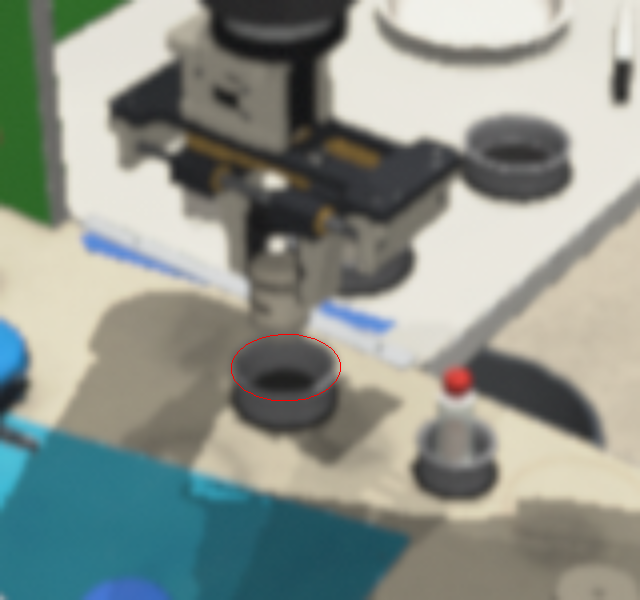

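step_arm(
  plan="2 0.1 0 1 0 0 0;2 0 0 1.5 0 0 0;2 0 0 1.2 0 0 0;2 0 0 0.7 0 0 0;2 0 0 0.4 0 0 0;2 0 0 0.2 0 0 0;2 0 0 0 0 0 0;2 0 0 0 0 0 0",
)

```text
clock: 19.15
tool_pos: [0.5664, 0.0146, 0.036]
orientation: [-180.0, 0.0, -90.0]
force: [0.6, -0.7, -1.3]
opening: 0.0339
```

step_arm(
  plan="2 0 0 0.1 0 0 0;3.5 0 0 0 0 0 0;4.3 0 0 0 0 0 0;7 0 0 0 0 0 0;7 0 0 0 0 0 0;7 0 0 0 0 0 0;8.7 0 0 -0.5 0 0 0;8.7 0 0 -2 0 0 0;8.7 0 0 -3 0 0 0;8.7 0 0 -3.5 0 0 0;8.7 0 0 -3.5 0 0 0;8.7 0 0 -1 0 0 0",
)

```text
clock: 20.15
tool_pos: [0.5686, 0.0148, 0.1758]
orientation: [-179.5, 0.1, -89.9]
force: [0.3, 0.3, 0.8]
opening: 0.0868
```

step_arm(
  plan="8.7 -2 0.6 0 0 0 0;8.7 -3.6 1.2 0 0 0 0;8.7 -3.6 1.2 0 0 0 0;8.7 -3.6 1.2 0 0 0 0;8.7 -3.6 1.3 0 0 0 0;8.7 -3.6 1.3 0 0 0 0;8.7 -3.6 1.3 0 0 0 0;8.7 -3.4 1.2 0 0 0 0;8.7 -2 0.6 0 0 0 0;8.7 -1 0.3 0 0 0 0;8.7 0 0 0 0 0 0;8.7 0 0 0 0 0 0",
)

```text
clock: 21.15
tool_pos: [0.4638, 0.3145, 0.1695]
orientation: [180.0, -0.0, -89.9]
force: [0.7, -0.4, 0.2]
opening: 0.087
```

```bash
python3 snap.py w15; python3 ov.py w15 w15b 0 0 640 480 1 .464,.2755,.0235,.084
```

```text
21.15 [0.4638 0.3145 0.1695] [ 1.7999e+02 -2.0000e-02 -8.9940e+01] 0.087 [ 0.7 -0.4  0.2]
```

View pics/w15b.png

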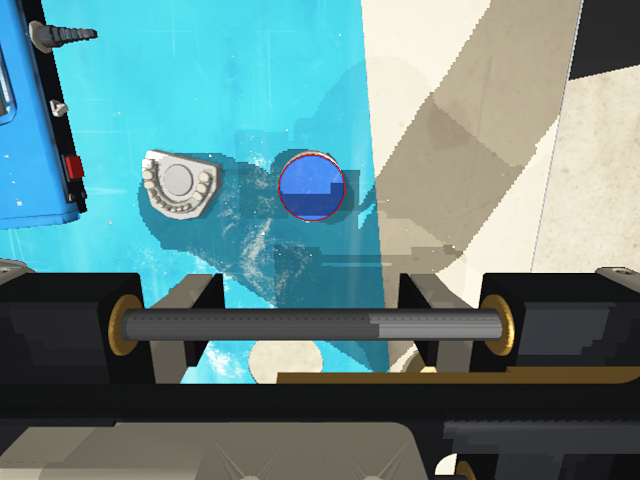

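step_arm(
  plan="8.0 1.5 0 0 0 0 0;7.5 1.8 0 1 0 0 0;7.5 0.5 0 2 0 0 0;7.5 0 0 2.5 0 0 0;7.5 0 0 2.5 0 0 0;7.5 0 0 2.5 0 0 0;7.5 0 0 2 0 0 0;7.5 0 0 1.1 0 0 0;7.5 0 0 0.2 0 0 0;7.5 0 0 0 0 0 0",
)

```text
clock: 22.03
tool_pos: [0.464, 0.2747, 0.0311]
orientation: [179.9, -0.1, -90.1]
force: [0.2, 0.1, 0.1]
opening: 0.0746
```

step_arm(
  plan="3.5 0 0 0 0 0 0;3.5 0 0 0 0 0 0;3.5 0 0 0 0 0 0;3.5 0 0 0 0 0 0;3.5 0 0 0 0 0 0;3.5 0 0 0 0 0 0;3.5 0 0 0 0 0 0;3.5 0 0 0 0 0 0;3.5 0 0 0 0 0 0;3.5 0 0 0 0 0 0",
)

```text
clock: 22.87
tool_pos: [0.4641, 0.2768, 0.0322]
orientation: [-180.0, 0.0, -90.0]
force: [-1.2, -0.5, 7.0]
opening: 0.0489
```

step_arm(
  plan="3.5 0 0 -0.5 0 0 0;3.5 0 0 -1.5 0 0 0;3.5 0 0 -2.5 0 0 0;3.5 0 0 -3 0 0 0;3.5 0 0 -3 0 0 0;3.5 0 0 -2 0 0 0;3.5 0 0 -1 0 0 0;3.5 0 0 0 0 0 0",
)

```text
clock: 23.53
tool_pos: [0.4648, 0.2773, 0.1689]
orientation: [-179.8, 0.2, -90.0]
force: [-0.5, -0.4, -0.9]
opening: 0.0487
```

```bash
python3 snap.py w16
```

```text
23.5333 [0.4648 0.2773 0.1689] [-179.84    0.18  -89.99] 0.0487 [-0.5 -0.4 -0.9]
```

View pics/w16.png

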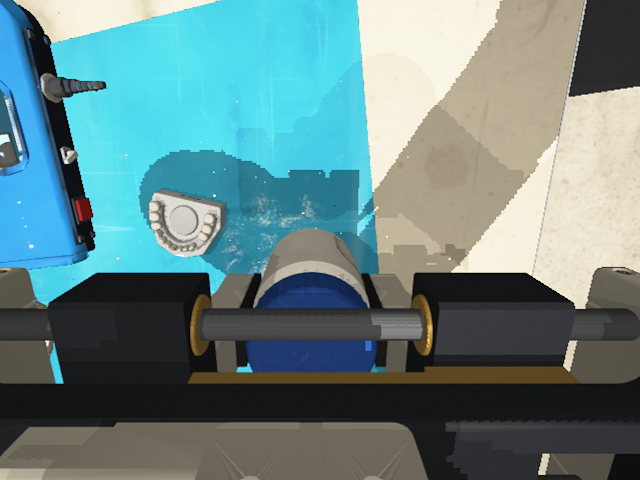

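step_arm(
  plan="3.5 2 -0.5 0 0 0 0;3.5 3.5 -0.8 0 0 0 0;3.5 3.7 -0.8 0 0 0 0;3.5 3.7 -0.8 0 0 0 0;3.5 3.7 -0.8 0 0 0 0;3.5 3.7 -0.8 0 0 0 0;3.5 3.7 -0.8 0 0 0 0;3.5 3.7 -0.8 0 0 0 0;3.5 3.7 -0.8 0 0 0 0;3.5 3.7 -0.8 0 0 0 0;3.5 3.7 -0.8 0 0 0 0;3.5 3.7 -0.8 0 0 0 0",
)

```text
clock: 24.58
tool_pos: [0.5558, -0.1503, 0.1641]
orientation: [179.8, 0.0, -90.0]
force: [0.9, 0.3, -0.5]
opening: 0.0489
```

step_arm(
  plan="3.5 3.7 -1.0 0 0 0 0;3.5 3.7 -1.0 0 0 0 0;3.5 3.5 -1.0 0 0 0 0;3.5 2 -0.4 0 0 0 0;3.5 0.8 -0.2 0.5 0 0 0;3.5 0 0 2 0 0 0;3.5 0 0 2.5 0 0 0;3.5 0 0 2 0 0 0;3.5 0 0 1 0 0 0;3.5 0 0 0 0 0 0;3.5 0 0 0 0 0 0",
)

```text
clock: 25.5
tool_pos: [0.5925, -0.2851, 0.0856]
orientation: [179.9, 0.0, -90.0]
force: [0.8, 0.3, -1.0]
opening: 0.0487
```

```bash
python3 snap.py w17; python3 ov.py w17 w17b 180 130 460 400 2.2 .593,-.288,.040,.026 .593,-.288,.032,.006; python3 snap.py s17 scene; python3 ov.py s17 s17b 290 120 430 280 4 .593,-.288,.040,.026
```

```text
25.5 [ 0.5925 -0.2851  0.0856] [ 1.7987e+02  1.0000e-02 -8.9960e+01] 0.0487 [ 0.8  0.3 -1. ]
25.55 [ 0.5933 -0.2854  0.0868] [ 1.7999e+02 -2.0000e-02 -8.9960e+01] 0.049 [ 0.1  0.6 -1.2]
```

View pics/w17b.png

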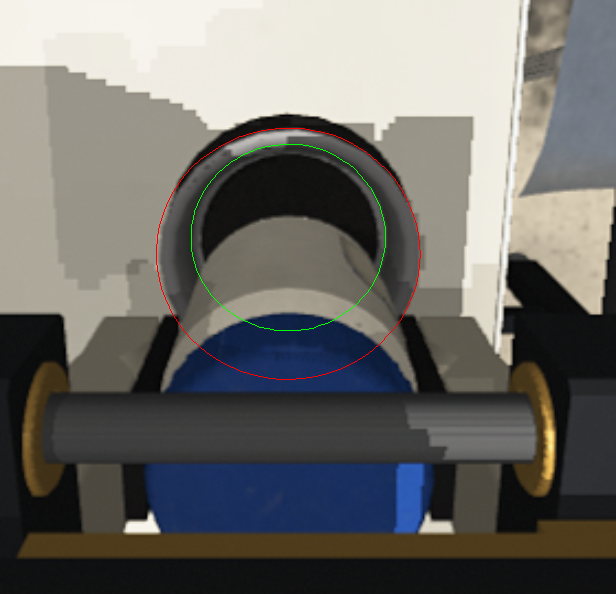

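View pics/s17b.png

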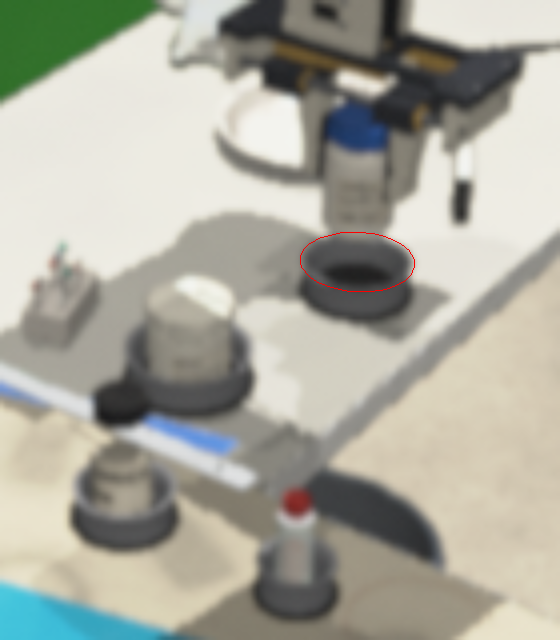

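step_arm(
  plan="3.5 0.15 0 1 0 0 0;3.5 0 0 1.5 0 0 0;3.5 0 0 1.2 0 0 0;3.5 0 0 0.7 0 0 0;3.5 0 0 0.4 0 0 0;3.5 0 0 0.2 0 0 0;3.5 0 0 0 0 0 0;3.5 0 0 0 0 0 0",
)

```text
clock: 26.27
tool_pos: [0.5934, -0.2872, 0.037]
orientation: [-180.0, -0.0, -90.0]
force: [0.7, 0.3, -1.9]
opening: 0.0491
```

step_arm(
  plan="3.5 0 0 0.1 0 0 0;5 0 0 0 0 0 0;6 0 0 0 0 0 0;8.5 0 0 0 0 0 0;8.5 0 0 0 0 0 0;8.5 0 0 0 0 0 0;8.7 0 0 -0.5 0 0 0;8.7 0 0 -2 0 0 0;8.7 0 0 -3 0 0 0;8.7 0 0 -3.5 0 0 0;8.7 0 0 -3.5 0 0 0;8.7 0 0 -2 0 0 0",
)

```text
clock: 27.27
tool_pos: [0.5942, -0.2877, 0.1856]
orientation: [-179.7, -0.1, -90.0]
force: [0.7, -1.3, 0.9]
opening: 0.0871
```

step_arm(
  plan="8.7 -1.5 0 -1 0 0 0;8.7 -3 0 -1 0 0 0;8.7 -3.5 0 0 0 0 0;8.7 -3.5 0 0 0 0 0;8.7 -3.5 0 0 0 0 0;8.7 -3.5 0 0 0 0 0;8.7 -3.5 0 0 0 0 0;8.7 -2.5 0 0 0 0 0;8.7 -1 0 0 0 0 0;8.7 0 0 0 0 0 0;8.7 0 0 0 0 0 0",
)

```text
clock: 28.18
tool_pos: [0.5926, -0.0314, 0.2004]
orientation: [180.0, -0.0, -89.9]
force: [0.8, 0.9, -1.1]
opening: 0.0871
```

```bash
python3 snap.py w18; python3 ov.py w18 w18b 0 0 640 480 1 .593,-.2875,.0235,.088 .6235,-.129,.03,.061; python3 snap.py s18 scene; python3 ov.py s18 s18b 150 170 450 410 2.5 .593,-.2875,.0235,.088 .6235,-.129,.03,.061 .566,.016,.017,.095 .445,.0118,.008,.072;python3 snap.py d18 side; python3 ov.py d18 d18b 190 165 510 345 2.5 .593,-.2875,.0235,.088 .6235,-.129,.03,.061 .566,.016,.017,.095 .445,.0118,.008,.072
```

```text
28.1833 [ 0.5926 -0.0314  0.2004] [ 1.7997e+02 -1.0000e-02 -8.9910e+01] 0.0871 [ 0.8  0.9 -1.1]
28.2333 [ 0.5927 -0.0322  0.2004] [ 1.7997e+02 -1.0000e-02 -8.9980e+01] 0.087 [ 0.1 -1.   0.5]
28.2833 [ 0.5927 -0.0326  0.2003] [ 1.7997e+02 -1.0000e-02 -9.0030e+01] 0.0873 [-1.3 -0.2  0.1]
```

View pics/w18b.png

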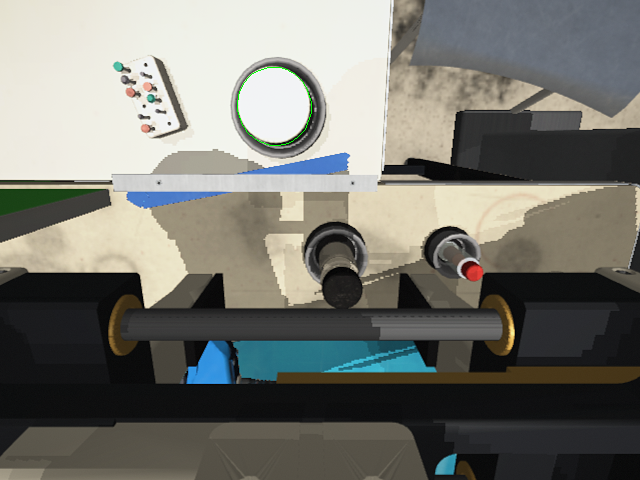

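View pics/s18b.png

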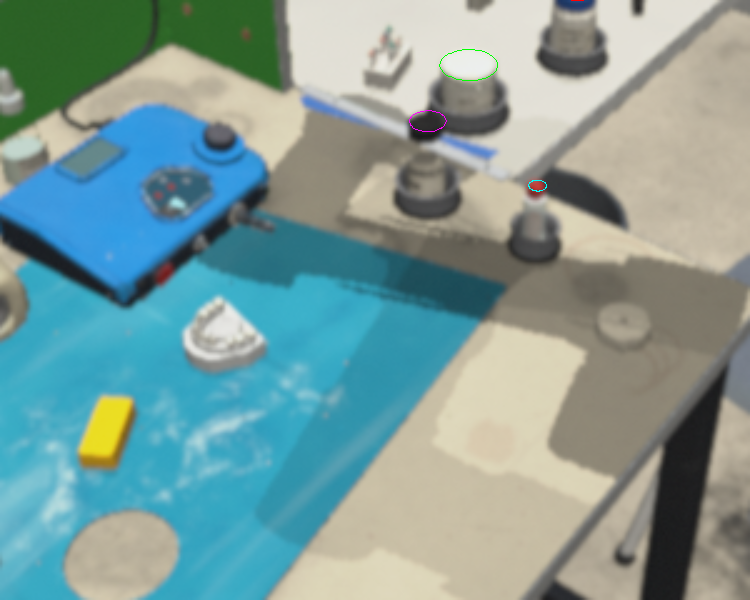

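View pics/d18b.png

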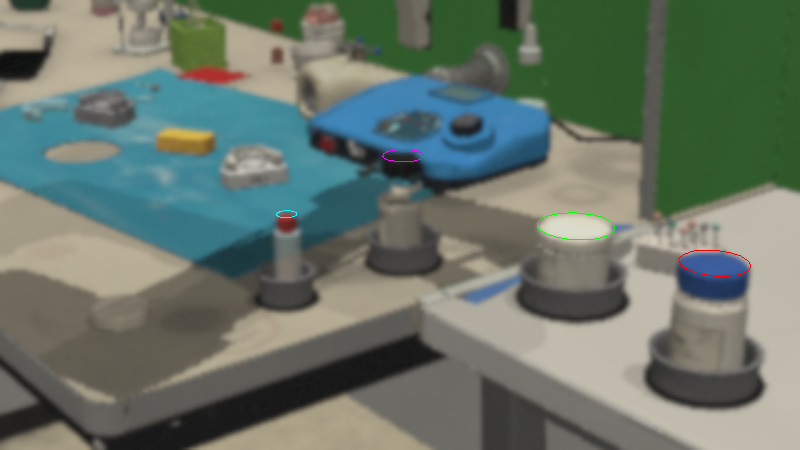

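```bash
python3 -c "
from plant import workorder; print(workorder.close_job())"
```

```text
the job is handed in; nothing more can be done
None
```

All four containers are standing in their own holders, and I handed the job in at about 28 s on the clock, well under the 93 s limit. The hand-in reports no verdict, so the result rests on my own last checks.

- **Placement:** I put the squat pot in the large holder, the sample tube in the tiny one, the slim jar in the small one and the white jar in the medium one. All four are released, and the gripper is open and clear of them.
- **Scene and side pictures:** The lids and caps match the predicted tops for upright, fully seated containers to within about 1–2 pixels (roughly 2–4 mm). The slim jar and the tube read slightly low, which is within calibration error. In the scene picture the white jar's cap was cut off, so its match comes from the side view only.
- **Cast and wax block:** By eye they are where they started; I did not measure their displacement.
- **Disagreements:** The wrist overlays differed from the triangulated positions by 1–3 mm in y, inside the holder clearances. The gripper read 1–5 mm less than the stated diameters when closed on the containers, but each one lifted and stayed held.

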